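Fold the lid stay and shut the meter case

ROBOT

A 6-joint arm with a two-finger parallel gripper is mounted at the origin on the work surface. World frame = base frame: x ahead of the robot, y to its left, z up, the work surface at z = 0. Lengths are in m, angles in rad, forces in N, time in s.
With the tool pointing down it reaches from about 0.375 to 0.9 m from the base axis. Payload 3.1 kg.
Tool frame: the origin (TCP) lies midway between the tips of the shut fingers; the grasp point (between the pads) lies 19 mm behind it; y points along the fingers, x is the direction in which the jaws open and shut, and the axes are right-handed (so a half turn about y gives the same grasp; the last joint's range is limited). The gripper opens to 87 mm and grips with 3 to 60 N. Pads are 19 mm wide; open, the fingers measure 117 mm over their backs; the gripper's body (75 mm by 190 mm) begins 51 mm behind the grasp point.
Start: joints at [1.034, 0.527, 1.433, -0, 1.181, -0.178], TCP at [0.219, 0.585, 0.223] pointing down, gripper open.
Joint ranges: [-3.08, 3.08], [-0.75, 2.2], [0.22, 2.44], [-1.43, 4.57], [0, 2.65], [-2.85, 2.85]. Speed limits (rad/s): [2.79, 2.79, 3.14, 3.14, 3.14, 3.14].

INTERFACE

Orientations are given as a unit quaternion [x, y, z, w].
In Python, from rig import * gives the robot as it stands.
- The arm moves only by the tool jog_arm, never from a script. Its argument "series" is a list of rows, each a list of 7 numbers: the shift along the tool's x, y, z in mm, then the turn, a rotation vector about the tool's x, y, z in rad, then the gripper's target within -1 to 1 (shut at 1, half-way at 0, fully open at -1). A call has 1 to 20 rows; each row is the pose to reach, as a shift and turn from the pose commanded when the call began, along the tool's axes at that moment; what a row does not reach only later rows make up. A row lasts 1/8 s, in which the tool goes at most 62.5 mm and 10.7 degrees, less where a joint would pass 70% of its speed; a pose out of reach is approached as far as the arm can. A call with a gripper value outside its range is refused whole. The fingers move at their own pace and stop on an object; "grip_force" is the grip in N (left out, the last holds). Time passes only in rows, so rows that repeat a pose let the fingers close. It gives the time, the measured TCP pose, the force and the opening at its end, in the units of the state.
- get_obs(): the state, without advancing time (a new reading comes with each control period).
- camera(name): name is "side" or "top" or "wrist"; returns a dict with "img" (400x640x3 uint8, red, green, blue), "depth" (400x640 float32, m along the optical axis (not along the pixel's ray), 0 where there is no reading), "camera_matrix" (3x3 intrinsics, pixels), "rvec" (rotation vector, rad) and "tvec" (3), from world to camera coordinates, as OpenCV has them. Camera axes: x right, y down, z forward; pixel columns grow to the right and rows downward; lengths in m; the calibration is good to about 2 mm. A picture is of the moment at which its call begins.
- hand_in(): hands the job in, once; it reports no verdict.
The state is a dict: "time": time; "q": joint angles; "joint_velocities": joint speeds; "joint_torque": joint torques, N m; "position": TCP position; "tool_rot": TCP orientation; "ft_force": force on the tool from outside, world axes, zero at the start; "moment": the same for the moment, N m; "grip_width": finger opening in m.
Only numpy, scipy, OpenCV 4.12 (cv2) and the standard library are available. Lean on these libraries where they do the work, as an engineer would, in place of code of your own. Each camera call takes 0.05 s, during which the arm holds its last target.

TASK

The lid of the large grey meter case stands open on a folding steel stay that is locked straight. Press the knee of the stay down so that it folds while the lid is still up, then lower the lid gently until it is fully shut. Leave the beaker, the bottle and the small shut case where they stand.

Things in the scene. Friction and masses are not known exactly. Their poses are not given: they have to be found in the camera images.
- case: Open grey plastic case, fixed to the bench: 240 mm long (its x), 220 deep (y), 120 high to the rim. Origin: centre of its underside, z up. The lid's hinge line runs along x at y = +110, z = 120 mm (back rim); the front, with a carrying handle standing out 23 mm, is at y = -110. The stay is at the +x end; the -x part holds foam and a meter, below the rim.
- case_lid (a joint): Lid angle about the hinge line, rad: 0 = shut on the rim; 1.43 (82 degrees) = open as at the start, leaning slightly to the front. The hinge is stiff: the lid (0.4 kg) stays wherever it is left; with the stay folded, about 1 to 6 N at its free edge lowers it. With the stay locked it cannot be lowered.
- lid_edge (a point): Point on the lid's outer face, middle of its free edge. The lid is a flat plate without handle, 240 mm long, 220 mm from hinge line to free edge, 12 mm thick: its underside lies in the hinge line's plane, its outer face (looking away from the front while open, upward when shut) 12 mm beyond. Shut, its top is 132 mm above the bench.
- stay_knee (a joint): Fold of the stay at its knee, rad: -0.06 = locked just past straight (start), 0 = straight, grows as the knee is pressed down into the case; about 2.15 with the lid shut. About 2 to 5 N down on the knee breaks it and it stays as left; 25 mm down folds it about 0.5 rad while the lid drops under 0.1 rad. Lowering the lid folds the rest by itself.
- knee (a point): Centre of the knee: steel knuckle 18 mm in diameter, 26 mm long, lying along the case's x, joining two flat steel links 13 mm deep. The stay runs in a plane across the case at x = +85 mm, from a bracket near the front up to the lid. At the start the knee is at x = +85, y = -12, z = +152 mm in the case's frame, 32 mm above the rim, open to above.
- beaker: Bystander, loose: glass beaker, 72 mm across, 95 mm high. Origin at the centre of its underside.
- bottle: Bystander, loose: amber bottle, 70 mm across, 130 mm high. Origin at the centre of its underside.
- small_case: Bystander, loose: small shut grey case 120 x 90 x 65 mm. Origin at the centre of its underside.

How it is judged:
On the way:
1. the stay is broken at its knee (folded by more than 0.25 rad) while the lid is still up (above 1.0 rad) (value of joint stay_knee above 0.25 rad and value of joint case_lid above 1 rad), for 0.1 s.
At the end, for the whole second after the job is handed in: The lid of the large case is fully shut (within 0.05 rad, about 11 mm at its free edge) and still, the stay is folded away inside (knee above 1.9 rad), and the beaker, bottle and small case are within 20 mm of where they stood (value of joint case_lid below 0.05 rad and value of joint stay_knee above 1.9 rad and velocity of joint case_lid between -0.05 and 0.05 rad/s and distance of each of beaker, bottle, small_case from where it was at the start of the episode below 0.02 m); the robot touches nothing.
It fails at once if the lid is slammed: it falls or is pushed down faster than 2 rad/s (velocity of joint case_lid below -2 rad/s).
It fails at once if the beaker, bottle or small case is pushed away by more than 20 mm or tipped by more than 0.3 rad (distance of any of beaker, bottle, small_case from where it was at the start of the episode above 0.02 m or angle between any of beaker, bottle, small_case's own z axis and vertical above 0.3 rad).
It also fails if it takes over 46 s, if anything falls off the work surface, if the arm or the gripper's body presses on something with over 40 N, if the wrist force passes 120 N, or if a joint passes its speed limit or range.

## Working session

There is one attempt and no reset: what is moved stays moved. The work goes in short steps, Python scripts to look and compute and a tool call to move; the robot and the scene stay as the last step left them, time stands still between calls to the robot, and variables do not carry over. Pictures are saved under pics/ and viewed, and the job is handed in when it is done.

Besides the shell and the picture viewer there is one more tool, called after "Request:" by a JSON object that holds its "op" and its "data", one argument or row to a line. jog_arm: Moves the arm, as the interface text tells. Its arguments: {"type":"object","properties":{"series":{"type":"array","items":{"type":"array","items":{"type":"number"}}},"grip_force":{"type":"number"}},"required":["series"]}

```bash
ls; mkdir -p pics
python3 - <<'E'
from rig import *
import cv2
print(get_obs())
for n in("side","top","wrist"):
    c=camera(n); cv2.imwrite(f"pics/{n}0.png",c["img"][:,:,::-1]); print(n,c["camera_matrix"].tolist(),c["rvec"],c["tvec"])
E
```

```text
pics
{'time': 0.0, 'q': array([ 1.03453685e+00,  5.28441760e-01,  1.43392410e+00, -2.98278968e-05,
        1.18138897e+00, -1.78519427e-01]), 'joint_velocities': array([ 9.63122117e-04, -9.40260116e-04,  1.70295486e-03, -7.73309340e-05,
       -1.17885117e-03,  3.99419981e-04]), 'joint_torque': array([ 1.30752604e-03, -4.40028727e+01, -1.76593101e+01,  6.33817725e-02,
        5.79895510e-02, -1.52559260e-04]), 'position': array([0.2184545 , 0.58478488, 0.2215797 ]), 'tool_rot': array([ 0.58130509,  0.40237543, -0.40375831, -0.58065276]), 'ft_force': array([ 0.52179735,  0.49496975, -0.81869856]), 'moment': array([ 0.01071395, -0.00742118, -0.01904215]), 'grip_width': 0.08686281720395435}
side [[434.4451167363493, 0.0, 312.4531045891971], [0.0, 434.4451167363493, 196.2898803523259], [0.0, 0.0, 1.0]] [ 2.02289361 -0.86364698  0.42612035] [-0.33419548  0.40271576  1.28954148]
top [[468.57300539581513, 0.0, 315.83196479695545], [0.0, 468.57300539581513, 197.94879901676845], [0.0, 0.0, 1.0]] [ 2.19553605 -2.16277127  0.07369709] [0.01784068 0.51735002 1.44323632]
wrist [[316.1470161746271, 0.0, 321.0906282894561], [0.0, 316.1470161746271, 200.33970331329698], [0.0, 0.0, 1.0]] [-2.38445117 -1.65496587 -0.22842171] [-0.62347033 -0.03344637  0.39232472]
```

View pics/side0.png

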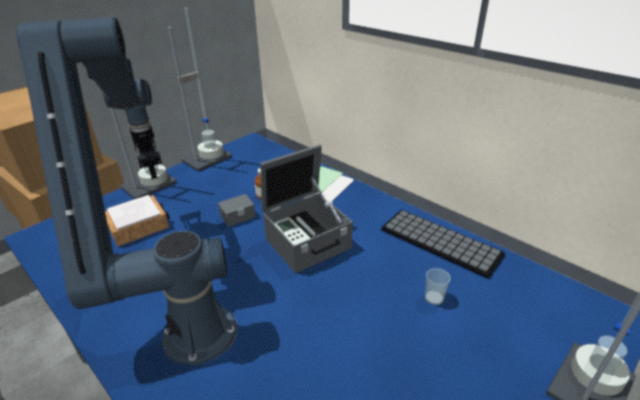

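View pics/top0.png

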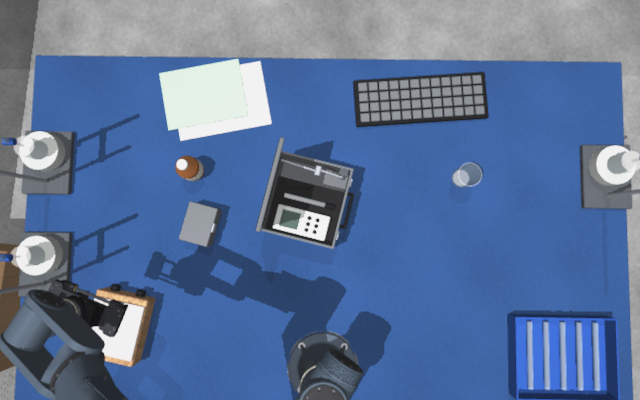

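View pics/wrist0.png

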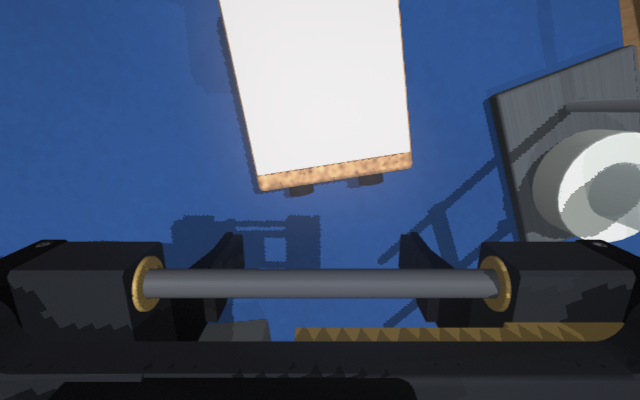

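The top view shows the case at about (305,195). Its hinge and lid are on the left (world +y), the front handle is on the right at about (347,210), and the knee is near (318,170). The bottle is at (188,168), the small case at (200,224) and the beaker at (467,175). I'll measure these with a zoomed crop.

```bash
cat > h.py <<'E'
import numpy as np,cv2
from rig import *
def cam(n):
    c=camera(n); c["R"]=cv2.Rodrigues(np.array(c["rvec"]))[0]; c["t"]=np.array(c["tvec"]).ravel(); return c
def pt(c,u,v,d=None):
    K=c["camera_matrix"]; d=c["depth"][int(round(v)),int(round(u))] if d is None else d
    p=np.array([(u-K[0,2])/K[0,0],(v-K[1,2])/K[1,1],1])*d
    return c["R"].T@(p-c["t"])
def cloud(c):
    v,u=np.mgrid[:400,:640]; K=c["camera_matrix"]; d=c["depth"]
    P=np.stack([(u-K[0,2])/K[0,0]*d,(v-K[1,2])/K[1,1]*d,d],-1)
    return (P-c["t"])@c["R"]
def proj(c,P):
    return cv2.projectPoints(np.array(P,float).reshape(-1,1,3),np.array(c["rvec"]),np.array(c["tvec"]),c["camera_matrix"],None)[0].reshape(-1,2)
def save(c,name,box=None,s=1):
    im=c["img"][:,:,::-1]
    if box: x0,x1,y0,y1=box; im=im[y0:y1,x0:x1]
    cv2.imwrite("pics/"+name,cv2.resize(im,None,fx=s,fy=s,interpolation=cv2.INTER_CUBIC))
E
python3 - <<'E'
from h import *
np.set_printoptions(precision=4,suppress=True)
c=cam("top"); save(c,"topz.png",(240,370,130,260),4.6)
W=cloud(c); np.save("/tmp/W.npy",W)
# rim points: height 0.12 near case
x,y,z=W[...,0],W[...,1],W[...,2]
sub=np.zeros((400,640),bool); sub[130:260,250:370]=1
for lo,hi in((0.11,0.128),(0.135,0.17)):
    m=sub&(z>lo)&(z<hi)
    print(lo,m.sum(),W[m].min(0),W[m].max(0))
m=sub&(z>0.112)&(z<0.128)
r=cv2.minAreaRect((W[m][:,:2]*1000).astype(np.float32)); print(r,cv2.boxPoints(r))
m=sub&(z>0.136)&(z<0.165); 
vv,uu=np.nonzero(m)
k=(uu>310)
for a,b in list(zip(uu,vv))[::6]: print(a,b,W[b,a])
for n,u,v in(("bottle",188,168),("small",200,224),("beaker",470,173)): print(n,W[v,u])
c=cam("side"); save(c,"sidez.png",(240,370,130,260+20),4)
E
```

```text
0.11 627 [ 0.3682 -0.0794  0.11  ] [0.6468 0.1827 0.1277]
0.135 103 [ 0.4649 -0.018   0.1355] [0.6304 0.1855 0.1698]
((506.66717529296875, 49.362030029296875), (220.84693908691406, 240.84307861328125), 76.44654846191406) [[363.7212 -29.7653]
 [597.8572 -86.2074]
 [649.6132 128.4893]
 [415.4772 184.9315]]
274 155 [0.6304 0.1472 0.1403]
318 166 [0.5974 0.0197 0.1598]
317 167 [0.5946 0.0225 0.1592]
316 168 [0.5916 0.0253 0.1601]
313 169 [0.5881 0.0337 0.1638]
319 169 [0.5894 0.0167 0.1562]
314 170 [0.5851 0.0308 0.1648]
320 170 [0.5865 0.0138 0.1566]
315 171 [0.5835 0.028  0.156 ]
322 171 [0.585  0.0081 0.1469]
314 172 [0.5808 0.0308 0.1542]
324 172 [0.5832 0.0023 0.1394]
330 172 [ 0.5837 -0.015   0.1375]
319 173 [0.5785 0.0166 0.1519]
315 174 [0.5747 0.0279 0.1576]
319 175 [0.5717 0.0165 0.16  ]
bottle [0.5932 0.4031 0.1099]
small [0.4296 0.3731 0.0667]
beaker [ 0.6023 -0.455   0.0203]
```

View pics/topz.png

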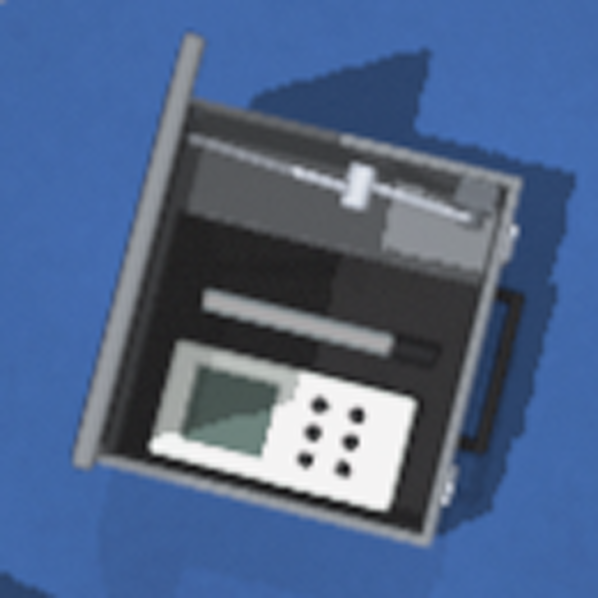

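View pics/sidez.png

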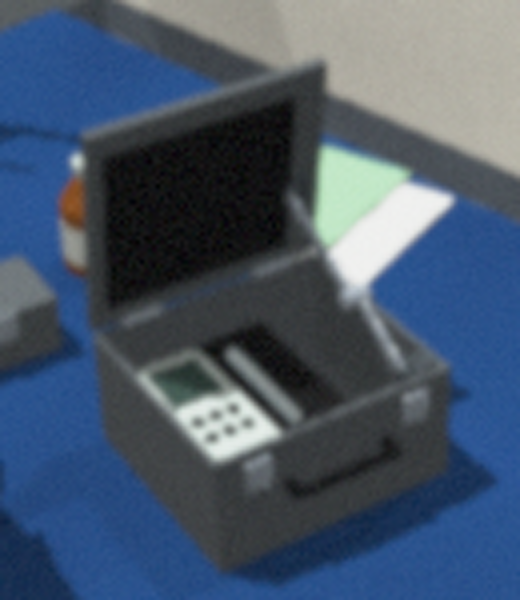

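The case fits a 240 x 220 rectangle centred at (0.507, 0.049) with yaw about -13.5°. That predicts the knee at (0.587, 0.018). The image gives (0.586, 0.019) with its top at z ≈ 0.16, so they agree. Next I'll find the front pivot and work out the motion.

```bash
cat >> h.py <<'E'
from scipy.spatial.transform import Rotation as Ro
np.set_printoptions(precision=4,suppress=True)
C=np.array([.5067,.0494,0]); ex=np.array([.972,-.234,0]); ex/=np.linalg.norm(ex); ey=np.array([-ex[1],ex[0],0]); ez=np.array([0,0,1.])
def c2w(x,y,z): return C+(x*ex+y*ey+z*ez)/1000
def w2c(p): p=np.array(p)-C; return np.array([p@ex,p@ey,p[2]])*1000
def rows(pos,R0,targets,Rt):
    R0=Ro.from_quat(R0).as_matrix()
    for T in targets:
        print((R0.T@(T-pos)*1000).round(1),Ro.from_matrix(R0.T@Rt).as_rotvec().round(4))
def Rgoal(s=1): return np.stack([s*ex,-ez,np.cross(s*ex,-ez)],1)
E
python3 - <<'E'
from h import *
o=get_obs(); print(o["position"],o["time"]); R=Ro.from_quat(o["tool_rot"]).as_matrix(); print(R)
for s in(1,-1): print(s); rows(o["position"],o["tool_rot"],[c2w(85,-12,450),c2w(85,-12,175)],Rgoal(s))
W=np.load("/tmp/W.npy")
for u,v in((344,176),(342,177),(340,176),(335,174),(330,173),(325,172),(318,170),(314,170),(305,167),(290,162)): print(u,v,w2c(W[v,u]))
for v in (150,190,225):
  for u in range(262,285,3): print(u,v,w2c(W[v,u]))
E
```

```text
[0.2187 0.5851 0.2221] 0.25
[[ 0.3502 -0.0005 -0.9367]
 [ 0.9367 -0.0009  0.3502]
 [-0.001  -1.      0.0001]]
1
[-402.8 -227.6 -543.2] [ 0.0006  1.4493 -0.0009]
[-402.5   47.4 -543.2] [ 0.0006  1.4493 -0.0009]
-1
[-402.8 -227.6 -543.2] [-0.0009 -1.6923 -0.0006]
[-402.5   47.4 -543.2] [-0.0009 -1.6923 -0.0006]
344 176 [ 92.5099 -87.1299 108.5767]
342 177 [ 87.5206 -82.0701 113.7058]
340 176 [ 88.0299 -75.5868 120.594 ]
335 174 [ 88.78   -60.0156 130.6612]
330 173 [ 86.9398 -45.3587 138.8721]
325 172 [ 85.7427 -30.7741 142.2225]
318 170 [ 84.05   -10.5078 159.8816]
314 170 [ 80.6      0.2547 164.8399]
305 167 [ 81.8433  26.6607 170.371 ]
290 162 [ 81.0281  68.1137 201.0941]
262 150 [122.2211 183.5624   5.1178]
265 150 [125.2182 175.002    0.7474]
268 150 [127.4398 165.5693   1.7719]
271 150 [129.7462 156.2372   2.1983]
274 150 [132.1458 146.9995   1.9917]
277 150 [ 84.0229  93.351  336.0822]
280 150 [ 85.1905  85.631  340.4354]
283 150 [139.2582 119.2065   1.9481]
262 190 [ -0.8289 151.6218  -1.4045]
265 190 [-13.9641 107.8627 253.0712]
268 190 [-17.4032  89.0432 339.4178]
271 190 [-13.9518  85.0755 313.9743]
274 190 [  4.6557 107.6281  59.1081]
277 190 [ 6.2136 97.6106 69.6568]
280 190 [ 8.4963 88.8762 69.1944]
283 190 [10.4518 79.6789 73.3916]
262 225 [-103.9184   84.879   310.1279]
265 225 [-104.8866  106.2081   64.7254]
268 225 [-102.5556   96.5613   72.7167]
271 225 [-100.3922   88.7841   63.6969]
274 225 [-97.9565  77.3624  90.7954]
277 225 [-95.7494  68.8036  90.3252]
280 225 [-93.538   60.1649  90.7325]
283 225 [-91.334   51.7713  88.1202]
```

Request:
{"op": "jog_arm", "data": {
  "series": [
    [0,-228,0,0,0,0,1],
    [0,-228,0,0,0,0,1],
    [0,-228,0,0,0,0,1],
    [0,-228,0,0,0,0,1],
    [-403,-228,-543,0,1.449,0,1],
    [-403,-228,-543,0,1.449,0,1],
    [-403,-228,-543,0,1.449,0,1],
    [-403,-228,-543,0,1.449,0,1],
    [-403,-228,-543,0,1.449,0,1],
    [-403,-228,-543,0,1.449,0,1],
    [-403,-228,-543,0,1.449,0,1],
    [-403,-228,-543,0,1.449,0,1],
    [-403,-228,-543,0,1.449,0,1],
    [-403,-228,-543,0,1.449,0,1],
    [-403,-228,-543,0,1.449,0,1],
    [-403,-228,-543,0,1.449,0,1],
    [-403,-228,-543,0,1.449,0,1],
    [-403,-228,-543,0,1.449,0,1]
  ]
}}

```text
time: 2.5
position: [0.5856, 0.0191, 0.4508]
tool_rot: [-0.702, 0.083, -0.083, 0.702]
ft_force: [0.1, 0.4, 0.3]
grip_width: 0.0005
```

Request:
{"op": "jog_arm", "data": {
  "series": [
    [0,60,0,0,0,0,1],
    [0,120,0,0,0,0,1],
    [0,180,0,0,0,0,1],
    [0,230,0,0,0,0,1],
    [0,260,0,0,0,0,1],
    [0,274,0,0,0,0,1],
    [0,274,0,0,0,0,1]
  ]
}}

```text
time: 3.38
position: [0.5861, 0.0185, 0.1766]
tool_rot: [-0.702, 0.083, -0.083, 0.702]
ft_force: [-0.2, 0.2, 0.6]
grip_width: 0.0004
```

Run:
```python
from h import *
o=get_obs(); print(o["time"],w2c(o["position"]),o["ft_force"]); R=Ro.from_quat(o["tool_rot"]).as_matrix(); print(np.array([ex,ey,ez])@R)
c=cam("side"); save(c,"side1.png",(240,370,130,280),4)
```

```text
3.375 [ 84.4255 -11.4084 176.5751] [-0.2049  0.2173  0.5754]
[[ 1.     -0.0005 -0.0014]
 [ 0.0014 -0.      1.    ]
 [-0.0005 -1.     -0.    ]]
```

View pics/side1.png

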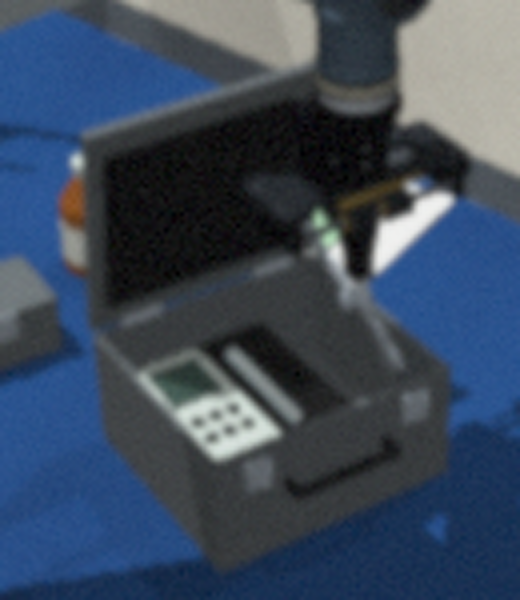

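Run:
```python
from h import *
c=cam("side")
for P in([85,-12,152],[85,-12,161],[84.4,-11.4,176.6],[99,-11.4,176.6],[70,-11.4,176.6],[85,-85,108]): print(P,(proj(c,c2w(*P))[0]-[240,130])*4)
```

```text
[85, -12, 152] [357.2351 295.2011]
[85, -12, 161] [357.2138 286.9575]
[84.4, -11.4, 176.6] [356.2375 272.4367]
[99, -11.4, 176.6] [369.8718 267.2513]
[70, -11.4, 176.6] [342.6816 277.5923]
[85, -85, 108] [403.574  375.8213]
```

Run:
```python
from h import *
c=cam("wrist"); save(c,"wrist1.png")
print(proj(c,[c2w(85,-12,152),c2w(72,-12,161),c2w(98,-12,161),get_obs()["position"]]))
```

```text
[[320.0624 232.4725]
 [298.8683 237.956 ]
 [341.2467 237.9433]
 [321.8404 249.5454]]
```

View pics/wrist1.png

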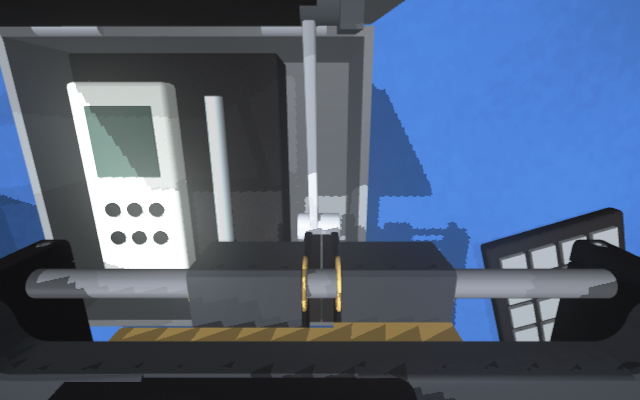

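The wrist view shows the knuckle at (297–341, 212–237). It is laterally centred under the tips and about 3 mm further to +y than predicted. I'll press down following the arc.

Request:
{"op": "jog_arm", "data": {
  "series": [
    [0,4,3,0,0,0,1],
    [0,10,3,0,0,0,1],
    [0,14,4,0,0,0,1],
    [0,17,5,0,0,0,1],
    [0,20,6,0,0,0,1],
    [0,23,7,0,0,0,1],
    [0,26,8,0,0,0,1],
    [0,29,10,0,0,0,1],
    [0,32,11,0,0,0,1],
    [0,35,12,0,0,0,1],
    [0,38,12,0,0,0,1],
    [0,41,13,0,0,0,1],
    [0,41,13,0,0,0,1]
  ]
}}

```text
time: 5.15
position: [0.5888, 0.029, 0.1352]
tool_rot: [0.703, -0.083, 0.083, -0.701]
ft_force: [-2.8, -6.4, 4.1]
grip_width: 0.0001
```

Run:
```python
from h import *
o=get_obs(); print(o["time"],w2c(o["position"]),o["ft_force"])
c=cam("wrist"); save(c,"wrist2.png")
c=cam("side"); save(c,"side2.png",(240,370,130,280),4)
```

```text
5.15 [ 84.5971  -0.6181 135.1567] [-2.7554 -6.4437  4.1184]
```

View pics/wrist2.png

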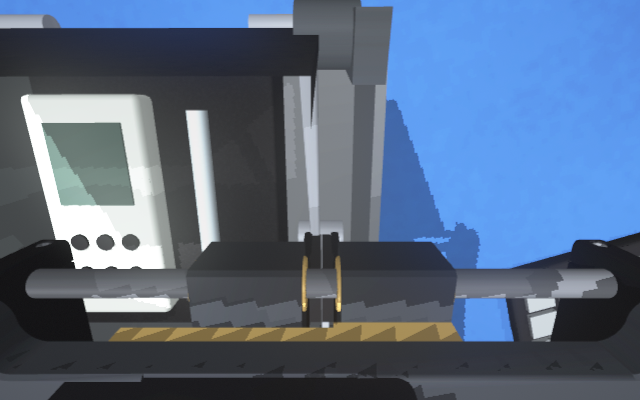

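View pics/side2.png

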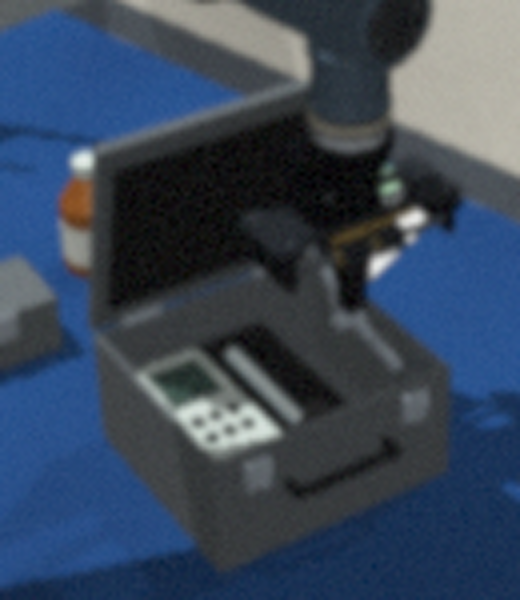

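The knee is pressed about 26 mm. There is a mild -y force, possibly the lid leaning on the hand, so I'll back off forward and up and then check.

Request:
{"op": "jog_arm", "data": {
  "series": [
    [0,-6,-8,0,0,0,1],
    [0,-16,-20,0,0,0,1],
    [0,-40,-35,0,0,0,1],
    [0,-90,-50,0,0,0,1],
    [0,-150,-60,0,0,0,1],
    [0,-210,-60,0,0,0,1],
    [0,-270,-60,0,0,0,1],
    [0,-300,-60,0,0,0,1],
    [0,-300,-60,0,0,0,1]
  ]
}}

```text
time: 6.38
position: [0.5764, -0.0283, 0.4392]
tool_rot: [0.702, -0.08, 0.086, -0.702]
ft_force: [0.8, -0.0, 0.1]
grip_width: 0.0002
```

Run:
```python
from h import *
o=get_obs(); print(o["time"],o["position"],w2c(o["position"]),o["ft_force"])
c=cam("side"); save(c,"side3.png",(240,370,130,280),4)
W=(cloud(c)-C)@np.array([ex,ey,ez]).T*1000
# lid inner face points on ~ x=0 .. fit line y-z
m=(abs(W[...,0]-0)<60)&(W[...,2]>150)&(W[...,2]<330)&(W[...,1]>-60)&(W[...,1]<130)&(np.mgrid[:400,:640][1]<330)
P=W[m]; print(len(P),P.min(0),P.max(0))
l=cv2.fitLine(P[:,1:].astype(np.float32),cv2.DIST_HUBER,0,.01,.01).ravel(); print(l, np.arctan2(abs(l[1]),abs(l[0])), "y at z=120:",l[2]+(120-l[3])*l[0]/l[1])
c=cam("wrist"); save(c,"wrist3.png")
```

```text
6.375 [ 0.5764 -0.0283  0.4392] [ 85.9249 -59.2492 439.2261] [ 0.8382 -0.0135  0.0825]
1094 [-59.9465  56.837  150.0597] [ 59.9697 107.6907 329.8736]
[  0.2247  -0.9744  80.8233 242.9854] 1.3441429 y at z=120: 109.185715
```

View pics/side3.png

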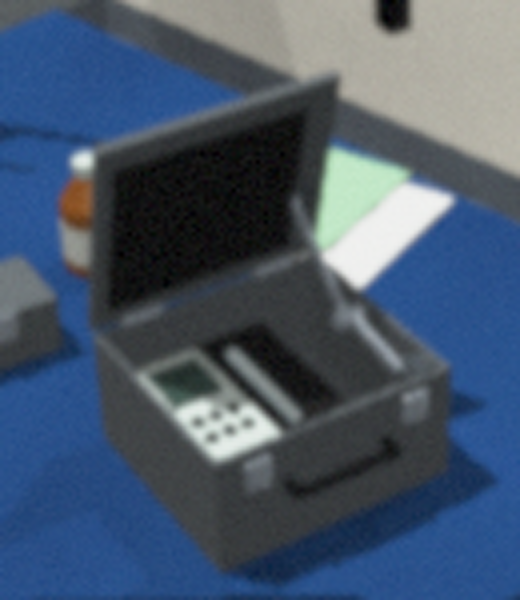

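View pics/wrist3.png

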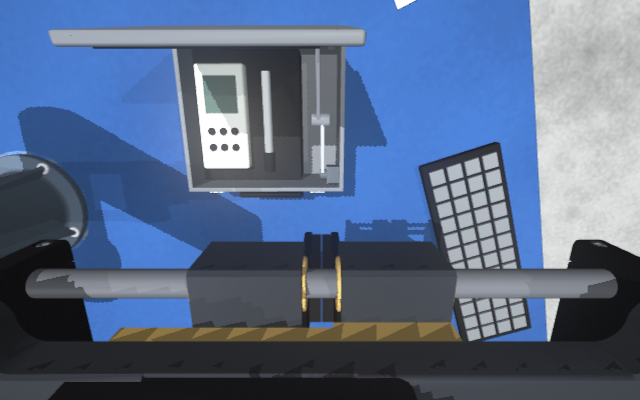

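Run:
```python
from h import *
c=cam("side"); K=c["camera_matrix"]
cc=-c["R"].T@c["t"]
def onx(u,v,x=85):
    d=c["R"].T@np.linalg.inv(K)@[u,v,1]; s=((C+ex*x/1000-cc)@ex)/(d@ex); return w2c(cc+s*d)[1:]
P=[onx(240+a/4,130+b/4) for a,b in((403,368),(347,317),(297,200))]; print(P)
a=P[1]-P[0];b=P[2]-P[1]; print(np.arctan2(*a[::-1]),np.arctan2(*b[::-1]),np.linalg.norm(a),np.linalg.norm(b))
o=get_obs()
print("path rel:"); 
hy=110;r=200
rows(o["position"],o["tool_rot"],[c2w(0,-59,450),c2w(0,130,450)],Rgoal(1))
for th in (1.33,1.2,1.05,.9,.75,.6,.45,.3,.15,0): print(th,hy-r*np.cos(th)+12*np.sin(th)+9.5,120+r*np.sin(th)+12*np.cos(th))
```

```text
[array([-83.9468, 115.9931]), array([  4.9061, 117.7385]), array([ 87.2669, 200.9841])]
0.01964128057755239 0.7907402747734963 88.8700492499077 117.10309124261772
path rel:
[-84.  -15.9   0.3] [-0.0003  0.0001 -0.0032]
[-84.  -15.8 189.3] [-0.0003  0.0001 -0.0032]
1.33 83.4585698483079 317.0913882254136
1.2 58.21291813627199 310.7561102471653
1.05 30.394869128782815 299.4554976935041
0.9 4.577929261396919 284.1247015447447
0.75 -18.658108654484163 265.1080184311527
0.6 -38.79141330119523 242.83252205792323
0.45 -55.369834061200606 217.79847205047815
0.3 -68.02105534518512 190.5680792017752
0.15 -76.46095799752526 161.75287942995237
0 -80.5 132.0
```

Request:
{"op": "jog_arm", "data": {
  "series": [
    [-30,-20,20,0,0,0,1],
    [-60,-20,70,0,0,0,1],
    [-86,-20,120,0,0,0,1],
    [-86,-20,170,0,0,0,1],
    [-86,-20,189,0,0,0,1],
    [-86,20,189,0,0,0,1],
    [-86,70,189,0,0,0,1],
    [-86,110,187,0,0,0,1],
    [-86,122,180,0,0,0,1],
    [-86,122,172,0,0,0,1],
    [-86,122,172,0,0,0,1]
  ]
}}

```text
time: 7.9
position: [0.5331, 0.1586, 0.3153]
tool_rot: [-0.702, 0.083, -0.085, 0.702]
ft_force: [-0.3, -0.0, 1.1]
grip_width: 0.0004
```

Run:
```python
from h import *
o=get_obs(); p=w2c(o["position"]);print(o["time"],p,o["ft_force"])
c=cam("side"); save(c,"side4.png",(220,400,90,270),3.3)
hy=110;r=200
for th in np.arange(1.35,-.01,-.07): print(round(th,2),round(hy-r*np.cos(th)+12*np.sin(th)+9.5-p[1],1),round(-(120+r*np.sin(th)+12*np.cos(th)-p[2]),1))
```

```text
7.9 [  0.0866 112.3132 315.2684] [-0.2814 -0.0307  1.0851]
1.35 -24.9 -2.5
1.28 -38.7 0.2
1.21 -52.2 3.9
1.14 -65.4 8.5
1.07 -78.3 14.1
1.0 -90.8 20.5
0.93 -102.8 27.8
0.86 -114.2 35.9
0.79 -125.1 44.8
0.72 -135.3 54.4
0.65 -144.8 64.7
0.58 -153.5 75.6
0.51 -161.5 87.2
0.44 -168.7 99.2
0.37 -174.9 111.8
0.3 -180.3 124.7
0.23 -184.8 138.0
0.16 -188.3 151.6
0.09 -190.9 165.3
0.02 -192.5 179.3
```

View pics/side4.png

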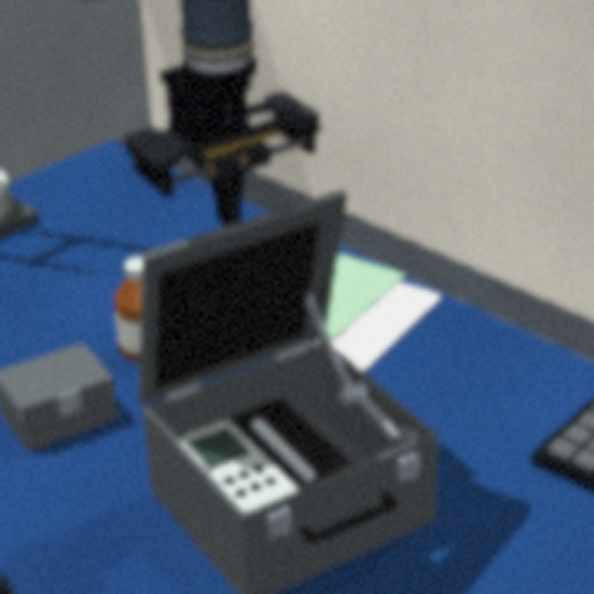

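The tip is behind the lid, just below its edge and clear of it. I'll lower along the arc.

Request:
{"op": "jog_arm", "data": {
  "series": [
    [0,-2,-12,0,0,0,1],
    [0,-2,-25,0,0,0,1],
    [0,-1,-32,0,0,0,1],
    [0,0,-39,0,0,0,1],
    [0,2,-45,0,0,0,1],
    [0,4,-52,0,0,0,1],
    [0,6,-59,0,0,0,1],
    [0,8.5,-65,0,0,0,1],
    [0,11,-72,0,0,0,1],
    [0,14,-78,0,0,0,1],
    [0,17,-84.5,0,0,0,1],
    [0,20.5,-91,0,0,0,1],
    [0,24,-97,0,0,0,1],
    [0,28,-103,0,0,0,1],
    [0,32,-108.5,0,0,0,1],
    [0,36,-114,0,0,0,1],
    [0,40,-120,0,0,0,1],
    [0,45,-125,0,0,0,1],
    [0,49.5,-130,0,0,0,1],
    [0,54.5,-135,0,0,0,1]
  ]
}}

```text
time: 10.45
position: [0.5002, 0.0277, 0.2587]
tool_rot: [0.702, -0.083, 0.083, -0.702]
ft_force: [-0.1, 1.6, 0.6]
grip_width: 0.0006
```

Run:
```python
from h import *
o=get_obs(); p=w2c(o["position"]);print(o["time"],p,o["ft_force"])
c=cam("side"); save(c,"side5.png",(220,400,90,270),3.3)
hy=110;r=200
for th in np.arange(.72,-.04,-.04): print(round(th,2),round(hy-r*np.cos(th)+12*np.sin(th)+9.5-p[1],1),round(-(120+r*np.sin(th)+12*np.cos(th)-p[2]),1))
```

```text
10.45 [ -1.2187 -22.5735 258.7481] [-0.0633  1.5655  0.6167]
0.72 -0.4 -2.2
0.68 -5.9 3.7
0.64 -11.2 9.7
0.6 -16.2 15.9
0.56 -21.0 22.3
0.52 -25.5 29.0
0.48 -29.8 35.7
0.44 -33.8 42.7
0.4 -37.5 49.8
0.36 -40.9 57.1
0.32 -44.0 64.4
0.28 -46.8 71.9
0.24 -49.3 79.6
0.2 -51.6 87.3
0.16 -53.5 95.0
0.12 -55.1 102.9
0.08 -56.3 110.8
0.04 -57.3 118.8
-0.0 -57.9 126.7
```

View pics/side5.png

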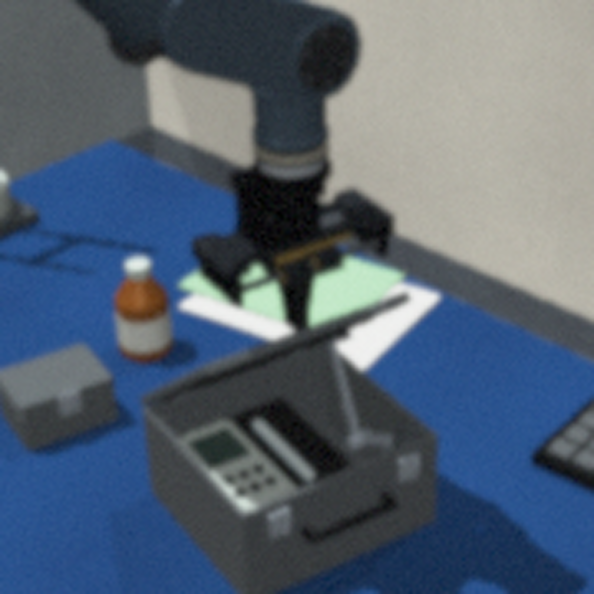

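The lid follows the tip at about 0.7 rad with a force of about 1.6 N. I'll continue until it is shut.

Request:
{"op": "jog_arm", "data": {
  "series": [
    [0,3,-6,0,0,0,1],
    [0,9,-11,0,0,0,1],
    [0,15,-16,0,0,0,1],
    [0,22,-21,0,0,0,1],
    [0,29,-25.5,0,0,0,1],
    [0,36,-30,0,0,0,1],
    [0,43,-34,0,0,0,1],
    [0,50,-37.5,0,0,0,1],
    [0,57,-41,0,0,0,1],
    [0,64,-44,0,0,0,1],
    [0,72,-47,0,0,0,1],
    [0,80,-49,0,0,0,1],
    [0,87,-51.5,0,0,0,1],
    [0,95,-53.5,0,0,0,1],
    [0,103,-55,0,0,0,1],
    [0,111,-56,0,0,0,1],
    [0,117,-57,0,0,0,1],
    [0,122,-57,0,0,0,1],
    [0,125,-57,0,0,0,1],
    [0,126,-57,0,0,0,1]
  ]
}}

```text
time: 13.0
position: [0.487, -0.0272, 0.1329]
tool_rot: [-0.702, 0.083, -0.083, 0.702]
ft_force: [-0.6, -1.1, 2.9]
grip_width: 0.0004
```

Run:
```python
from h import *
o=get_obs(); p=w2c(o["position"]);print(o["time"],p,o["ft_force"])
c=cam("side"); save(c,"side6.png",(220,400,90,270),3.3)
```

```text
13.0 [ -1.2345 -79.0786 132.8959] [-0.6237 -1.0712  2.9095]
```

View pics/side6.png

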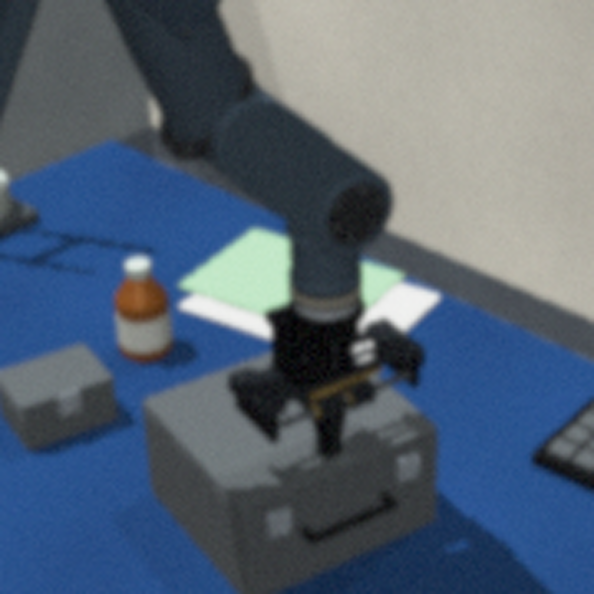

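The lid looks nearly shut. I'll press a few mm more until a firm stop shows.

Request:
{"op": "jog_arm", "data": {
  "series": [
    [0,1,0,0,0,0,1],
    [0,2,0,0,0,0,1],
    [0,3,0,0,0,0,1],
    [0,4,0,0,0,0,1],
    [0,4,0,0,0,0,1]
  ]
}}

```text
time: 13.68
position: [0.4872, -0.0273, 0.1327]
tool_rot: [0.702, -0.082, 0.084, -0.702]
ft_force: [-6.2, 1.4, 28.1]
grip_width: 0.0003
```

There is a firm stop at z = 0.1327 with 28 N, so the lid is on the rim. I'll lift off.

Request:
{"op": "jog_arm", "data": {
  "series": [
    [0,-4,0,0,0,0,1],
    [0,-20,0,0,0,0,1],
    [0,-60,0,0,0,0,1],
    [0,-120,0,0,0,0,1],
    [0,-180,0,0,0,0,1],
    [0,-230,0,0,0,0,1],
    [0,-250,0,0,0,0,1],
    [0,-250,0,0,0,0,1],
    [0,-250,0,0,0,0,1]
  ]
}}

```text
time: 14.8
position: [0.4862, -0.027, 0.3776]
tool_rot: [-0.702, 0.084, -0.082, 0.702]
ft_force: [-0.4, -0.3, 0.1]
grip_width: 0.0002
```

Run:
```python
from h import *
o=get_obs(); p=w2c(o["position"]);print(o["time"],p,o["ft_force"])
c=cam("side"); save(c,"side7.png",(220,400,90,270),3.3)
W=(cloud(c)-C)@np.array([ex,ey,ez]).T*1000
m=(abs(W[...,0])<100)&(abs(W[...,1])<95)&(W[...,2]>115)&(W[...,2]<170)
P=W[m]; print(len(P),np.polyfit(P[:,1],P[:,2],1))
c=cam("top"); save(c,"top7.png")
W2=cloud(c);W1=np.load("/tmp/W.npy")
for n,u,v in(("bottle",188,168),("small",200,224),("beaker",470,173)): print(n,W1[v,u],W2[v,u])
```

```text
14.8 [ -2.0782 -79.1031 377.6035] [-0.363  -0.2561  0.0629]
1804 [ -0.0019 130.6549]
bottle [0.5932 0.4031 0.1099] [0.594  0.4048 0.1039]
small [0.4296 0.3731 0.0667] [0.4296 0.3734 0.0655]
beaker [ 0.6023 -0.455   0.0203] [ 0.6023 -0.4551  0.0199]
```

View pics/side7.png

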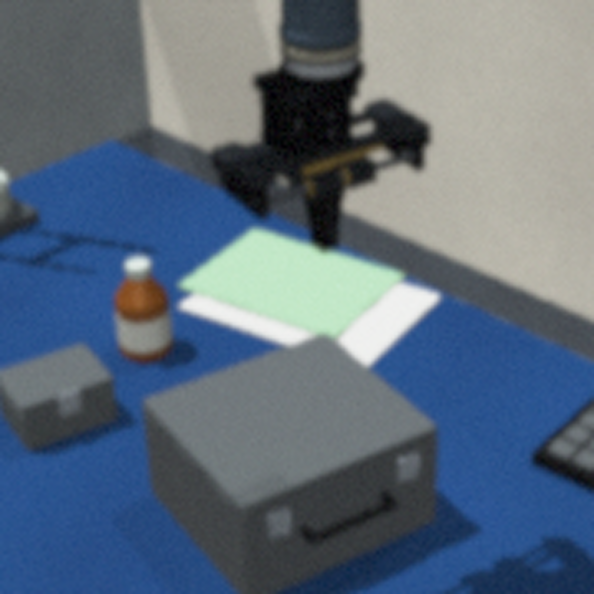

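View pics/top7.png

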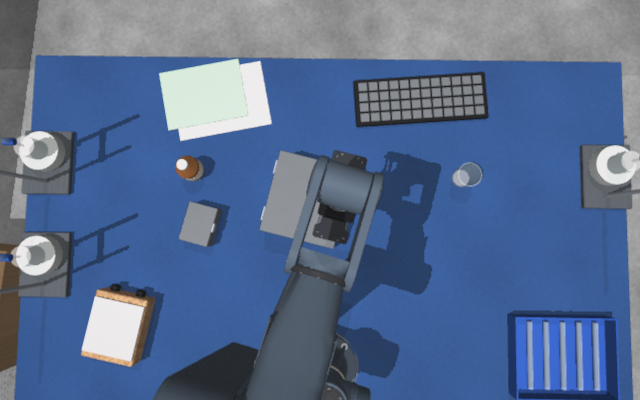

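The lid is flat (slope 0.002 rad, top at about 131 mm), the bystanders haven't moved, and the arm is clear.

Run:
```python
from rig import *
print(hand_in())
```

```text
the job is handed in; nothing more can be done
None
```

The lid is fully shut and the job is handed in. It took 14.8 s of the 46 s allowed.

**What I did:** I pressed the knee of the stay down about 26 mm with the shut fingertips. Then I pushed the lid down along its arc at about 0.3 rad/s on average, from behind its free edge, until it stopped firmly on the rim. That last press peaked at about 28 N at the wrist. I then lifted the arm clear.

**What the checks showed:**
- **Stay:** after the press it was folded about 0.7–0.8 rad while the lid was still up at 1.34 rad, both measured from the side image.
- **Lid at the end:** its top is level to within 0.002 rad and about 131 mm above the bench; it should be 132 mm.
- **Bystanders:** readings at the same pixels before and after differ by about 2 mm or less sideways. The bottle's height differed by 6 mm, which I took as depth noise.
- **Arm:** it touches nothing, with under 0.5 N at the wrist.

**Not checked or not as expected:**
- The final knee angle can't be seen with the lid shut, so I inferred it from the lid being fully down.
- While pressing the knee there was about 6 N of sideways force on the hand, possibly from the lid. It was gone once I backed off.

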